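# Wedge the stock pen's gate shut

## Robot

A 7-joint arm with a two-finger parallel gripper is mounted at the origin on the work surface. World frame = base frame: x ahead of the robot, y to its left, z up, the work surface at z = 0. Lengths are in mm, angles in rad, forces in N, time in s.
With the tool pointing down it reaches from about 425 to 950 mm from the base axis. Payload 16.7 kg.
Tool frame: the origin (TCP) lies midway between the tips of the shut fingers; the grasp point (between the pads) lies 19 mm behind it; x points along the fingers, y is the direction in which the jaws open and shut, and the axes are right-handed (so a half turn about x gives the same grasp; the last joint's range is limited). The gripper opens to 94 mm and grips with 3 to 60 N. Pads are 16 mm wide; open, the fingers measure 119 mm over their backs; the gripper's body (75 mm by 177 mm) begins 78 mm behind the grasp point.
Start: joints at [1.113, 0.426, 0.074, 1.606, -0.034, 1.111, -0.067], TCP at [204.469, -643.247, 205.467] pointing down, gripper open.
Joint ranges: [-2.85, 2.85], [-0.5, 2.14], [-1.23, 1.37], [0.21, 2.46], [-1.02, 4.16], [0.16, 2.05], [-2.73, 2.73]. Speed limits (rad/s): [1.89, 1.89, 2.39, 2.39, 3.01, 3.01, 3.01].

## Interface

Orientations are given as a rotation vector (axis times angle).
In Python, from cell import * gives the robot as it stands.
- The arm moves only by the tool servo_tool, never from a script. Its argument "targets" is a list of rows, each a list of 2 entries, a list of its own where there are three numbers: the shift along the world's x, y, z in cm, then the turn, a rotation vector about the world's x, y, z in rad. A call has 1 to 10 rows; each row is the pose to reach, as a shift and turn from the pose commanded when the call began; what a row does not reach only later rows make up. A row lasts 1/12 s, in which the tool goes at most 41.7 mm and 7.16 degrees, less where a joint would pass 70% of its speed; a pose out of reach is approached as far as the arm can. A call with a gripper value outside its range is refused whole. "grip" is the closure in counts, from 0 (fully open) to 255 (shut), set as the call begins (left out, the last holds). The fingers move at their own pace and stop on an object; "grip_force" is the grip in N (left out, the last holds). Time passes only in rows, so rows that repeat a pose let the fingers close. It gives the time, the measured TCP pose, the force and the opening at its end, in the units of the state.
- get_state(): the state, without advancing time (a new reading comes with each control period).
- grab_frame(name): name is "scene" or "side" or "wrist"; returns a dict with "color" (384x512x3 uint8, red, green, blue), "z_map" (384x512 float32, mm along the optical axis (not along the pixel's ray), 0 where there is no reading), "vfov" (degrees; the focal length in pixels is half the picture's height over the tangent of half this angle, whatever the lens; pixels are square), "cx", "cy" (the principal point, pixels), "origin" and "rotation" of the camera in the world; the wrist camera has in their place "T_tool_cam" (4x4, takes a point from camera to tool coordinates, whose origin is the TCP and whose axes are the tool frame's). Camera axes: x right, y down, z forward; pixel columns grow to the right and rows downward; lengths in mm; the calibration is good to about 2 mm. A picture is of the moment at which its call begins: read the wrist's pose just before it.
- sign_off(): hands the job in, once; it reports no verdict.
Trained networks look in a picture, given as the dict that the camera call returned (one of the last four; its "shot" number tells which), for a name from the list of things; names that differ only in an ending like _2 or _b are one class to them, and where a whole thing is asked for, a point or a joint stands for the part that bears it (a point fixed in the world has none). Each returns a list of dicts, best first, with "p" (0 to 1); they miss things now and then, are a little off and sometimes report something else, mostly with a low value. They report only what shows in the picture. A call takes as long as a camera call. They do not tell look-alikes from the thing itself.
- look_for(target, picture): "centre" ([row, column] in pixels, amid what is visible of it).
The state is a dict: "t": time; "joint_pos": joint angles; "qd": joint speeds; "tau": joint torques, N m; "tool_pos": TCP position; "tool_rot": TCP orientation; "contact_force": force on the tool from outside, world axes, zero at the start; "ft_torque": the same for the moment, N m; "gripper_width": opening from 0.0 (shut) to 1.0 (fully open).
Only numpy, scipy, OpenCV 4.12 (cv2) and the standard library are available. Lean on these libraries where they do the work, as an engineer would, in place of code of your own. Each camera call takes 0.05 s, during which the arm holds its last target.

## Task

The latch of the low gate on the stock pen is gone: swing the gate fully shut and wedge it there. Choose the wooden wedge whose thickness suits the gap under the gate, so that it jams somewhere around the middle of its length and not just by its tip or its last bit of heel, and push it from the front, thin end first, under the outer half of the gate (the half away from the hinge) until it is firmly jammed, with about 10 N. Let go, and leave the goods in the pen, the flat block and everything else on the bench where they are.

Things in the scene. Friction and masses are not known exactly. Their poses are not given: they have to be found in the camera images.
- gate (a joint): swing of the low red steel gate across the pen's front, in rad: 0 = shut (it stops there and goes no further in), growing as its free end swings out towards the robot. Vertical hinge with light friction, no spring, no latch: it stays where it is left but a touch swings it. It cannot lift.
- gate_post: round upright hinge post (14 mm across) with the gate it carries. Origin on the hinge axis at the level of the gate's lower edge: its height above the bench IS the clear gap under the gate (10 to 31 mm, different each time, even all along). x points into the pen (the way to push a wedge), -y runs along the shut gate from hinge to free end. The post's top is 63 mm above the origin.
- gate_line (a point): fixed point at the front face of the shut gate, at its lower edge, 150 mm from the hinge towards the free end; same axes as the gate post (x into the pen). A good place for the wedge, but any place on the outer half will do.
- gate_free_end (a point): lower edge of the gate's free end, front face; moves with the gate. The gate is 250 mm long from the hinge axis, 55 mm from lower to upper edge, 12 mm thick (6 mm each side of the hinge axis): a flat-bottomed lower rail 14 mm high, an upper rail 12 mm high, five upright bars between
- pen: the fixed stock pen: three plywood walls 55 mm high, 195 mm deep and about 280 mm wide, open at the front where the gate is, with an 85 mm high red corner post at the gate's free end; its floor is the bench itself. Origin on the bench at the middle of the front; x points into the pen
- wedge_thin: plain wooden wedge, loose, lying flat: 120 mm long, 40 mm wide, 5 mm thick at the toe rising evenly to 21 mm at the heel. Origin at the centre of its underside, x towards the toe (thin end), z up. The three wedges have the same length, width, slope and wood and differ only in thickness
- wedge_thin_toe (a point): underside of that wedge's toe, mid width (60 mm ahead of its origin)
- wedge_thin_heel (a point): underside of that wedge's heel, mid width (60 mm behind its origin)
- wedge_middle: plain wooden wedge, loose, lying flat: 120 mm long, 40 mm wide, 13 mm thick at the toe rising evenly to 29 mm at the heel. Origin at the centre of its underside, x towards the toe (thin end), z up. The three wedges have the same length, width, slope and wood and differ only in thickness
- wedge_middle_toe (a point): underside of that wedge's toe, mid width (60 mm ahead of its origin)
- wedge_middle_heel (a point): underside of that wedge's heel, mid width (60 mm behind its origin)
- wedge_thick: plain wooden wedge, loose, lying flat: 120 mm long, 40 mm wide, 21 mm thick at the toe rising evenly to 37 mm at the heel. Origin at the centre of its underside, x towards the toe (thin end), z up. The three wedges have the same length, width, slope and wood and differ only in thickness
- wedge_thick_toe (a point): underside of that wedge's toe, mid width (60 mm ahead of its origin)
- wedge_thick_heel (a point): underside of that wedge's heel, mid width (60 mm behind its origin)
- flat_block: loose wooden block of the same wood lying among the wedges, 120 x 40 x 24 mm, no slope: not a wedge, leave it. Origin at the centre of its underside
- tin_a: food tin standing at the back of the pen, 66 mm across, 70 mm high, origin under its centre
- tin_b: second tin at the back of the pen, the same size
- jar: jar standing beside the tins at the back of the pen, 56 mm across, 85 mm high, origin under its centre
- tape_roll: cardboard roll on the bench, 90 mm across, 48 mm high, origin under its centre
- small_carton: small carton on the bench, 90 x 120 x 70 mm, origin under its centre
- cup: white cup on the bench, 76 mm across, 90 mm high, origin under its centre
- screwdriver: screwdriver lying on the bench off to the left
Things that resemble listed ones, but are neither listed nor needed, are in the scene too. Leave any blue or yellow look-alike of the wedge_thick alone.

How it is judged (in metres and radians):
At the end, for the whole second after the job is handed in: The gate is shut (within 0.03 rad) and at rest; one wedge lies flat at rest under the outer half of the gate, thin end inwards, its toe at least 15 mm inside the gate's front face and its heel at least 15 mm outside it, and is still jammed there by itself, pressing on the gate with more than 2 N (value of joint gate below 0.03 rad and velocity of joint gate below 0.02 rad/s and ((x of wedge_thin_toe in the frame of gate_line above 0.015 m and x of wedge_thin_heel in the frame of gate_line below -0.015 m and y of wedge_thin in the frame of gate_line between -0.1 and 0.04 m and contact force between wedge_thin and gate_post above 2 N and angle between wedge_thin's own z axis and vertical below 0.08 rad and linear speed of wedge_thin below 0.01 m/s) or (x of wedge_middle_toe in the frame of gate_line above 0.015 m and x of wedge_middle_heel in the frame of gate_line below -0.015 m and y of wedge_middle in the frame of gate_line between -0.1 and 0.04 m and contact force between wedge_middle and gate_post above 2 N and angle between wedge_middle's own z axis and vertical below 0.08 rad and linear speed of wedge_middle below 0.01 m/s) or (x of wedge_thick_toe in the frame of gate_line above 0.015 m and x of wedge_thick_heel in the frame of gate_line below -0.015 m and y of wedge_thick in the frame of gate_line between -0.1 and 0.04 m and contact force between wedge_thick and gate_post above 2 N and angle between wedge_thick's own z axis and vertical below 0.08 rad and linear speed of wedge_thick below 0.01 m/s))); the robot touches nothing.
It fails at once if a tin or the jar in the pen is moved more than 30 mm or tipped over (distance of any of tin_a, tin_b, jar from where it was at the start of the episode above 0.03 m or angle between any of tin_a, tin_b, jar's own z axis and vertical above 0.5 rad).
It fails at once if the flat block is moved more than 30 mm or tipped over (distance of flat_block from where it was at the start of the episode above 0.03 m or angle between flat_block's own z axis and vertical above 0.5 rad).
It fails at once if another bystander on the bench is moved more than 30 mm or tipped over (distance of any of tape_roll, small_carton, cup, screwdriver from where it was at the start of the episode above 0.03 m or angle between any of tape_roll, small_carton, cup's own z axis and vertical above 0.5 rad).
It also fails if it takes over 64 s, if anything falls off the work surface, if the arm or the gripper's body presses on something with over 40 N, if the wrist force passes 120 N, or if a joint passes its speed limit or range.

## Working session

There is one attempt and no reset: what is moved stays moved. The work goes in short steps, Python scripts to look and compute and a tool call to move; the robot and the scene stay as the last step left them, time stands still between calls to the robot, and variables do not carry over. Pictures are saved under pics/ and viewed, and the job is handed in when it is done.

Besides the shell and the picture viewer there is one more tool, called after ">>>" as name(argument=value, ...) on one line, values as JSON. servo_tool: Moves the arm, as the interface text tells. Its arguments: {"type":"object","properties":{"targets":{"type":"array","items":{"type":"array"}},"grip":{"type":"number"},"grip_force":{"type":"number"}},"required":["targets"]}

```bash
ls; mkdir -p pics; cat > h.py <<'E'
from cell import *
import numpy as np, cv2, pickle
from scipy.spatial.transform import Rotation as R
def K(f):
    h=f["color"].shape[0]; return (h/2)/np.tan(np.radians(f["vfov"])/2)
def cloud(f,st=None):
    z=f["z_map"].astype(float); fl=K(f)
    v,u=np.mgrid[:z.shape[0],:z.shape[1]]
    P=np.stack([(u-f["cx"])/fl*z,(v-f["cy"])/fl*z,z],-1)
    if "origin" in f: W=P@np.array(f["rotation"]).T+np.array(f["origin"])
    else:
        T=np.array(f["T_tool_cam"]); W=P@T[:3,:3].T+T[:3,3]
        W=W@R.from_rotvec(st["tool_rot"]).as_matrix().T+np.array(st["tool_pos"])
    W[z<=0]=np.nan
    return W
def snap(name,fn):
    st=get_state(); f=grab_frame(name); cv2.imwrite(f"pics/{fn}.png",f["color"][:,:,::-1]); W=cloud(f,st); pickle.dump((st,f,W),open(f"{fn}.pkl","wb")); return st,f,W
E
python3 - <<'E'
from h import *
for n in ["scene","side","wrist"]:
    st,f,W=snap(n,n+"0")
    print(n,f.get("origin"),f["vfov"],f["shot"])
    for t in ["gate_post","wedge_thin","wedge_middle","wedge_thick","flat_block","gate_free_end","pen"]:
        for d in look_for(t,f)[:3]:
            r,c=map(int,d["centre"]); print(t,round(d["p"],2),r,c,W[r,c].round(0))
print(st)
E
```

```text
picsTraceback (most recent call last):
  File "<stdin>", line 3, in <module>
  File "h.py", line 17, in snap
    st=get_state(); f=grab_frame(name); cv2.imwrite(f"pics/{fn}.png",f["color"][:,:,::-1]); W=cloud(f,st); pickle.dump((st,f,W),open(f"{fn}.pkl","wb")); return st,f,W
                                                                                              ~~~~~^^^^^^
  File "h.py", line 10, in cloud
    if "origin" in f: W=P@np.array(f["rotation"]).T+np.array(f["origin"])
                        ~~~~~~~~~~~~~~~~~~~~~~~~~~~^~~~~~~~~~~~~~~~~~~~~~
ValueError: operands could not be broadcast together with shapes (384,512) (3,)
```

```bash
sed -i 's/W=P@np.array(f\["rotation"\]).T/W=P@R.from_rotvec(f["rotation"]).as_matrix().T/' h.py
python3 - <<'E'
from h import *
for n in ["scene","side","wrist"]:
    st,f,W=snap(n,n+"0")
    print(n,f.get("origin"),f.get("rotation"),f["vfov"],f["shot"])
    for t in ["gate_post","wedge_thin","wedge_middle","wedge_thick","flat_block","gate_free_end","pen"]:
        for d in look_for(t,f)[:3]:
            r,c=map(int,d["centre"]); print(t,round(d["p"],2),r,c,W[r,c].round(0))
print(st)
E
```

```text
scene [915.24809927 484.50617236 989.71584087] [-0.92067116 -2.66884478  0.81384492] 57.314193818582936 2
gate_post 0.81 170 216 [ 568. -127.   85.]
gate_post 0.32 281 301 [581. 304.  22.]
wedge_thin 0.63 174 149 [ 744. -256.   72.]
wedge_thin 0.57 255 341 [429. 317.  13.]
wedge_middle 0.7 282 304 [576. 311.  22.]
wedge_thick 0.86 244 274 [570. 171.  29.]
wedge_thick 0.73 178 287 [375.  10.  27.]
wedge_thick 0.65 212 371 [253. 276.  29.]
flat_block 0.72 219 306 [431. 165.  23.]
flat_block 0.19 253 342 [422. 315.  14.]
gate_free_end 0.51 159 217 [ 540. -160.   88.]
gate_free_end 0.48 172 216 [ 573. -119.   87.]
pen 0.59 207 152 [ 797. -149.   57.]
side [ 76.48091335 639.7796491  913.92830141] [-0.76975311  2.6143664  -1.04283352] 57.488679503533575 3
gate_post 0.73 177 264 [ 579. -200.   -2.]
gate_post 0.69 166 217 [ 729. -108.   52.]
wedge_thin 0.6 298 218 [420. 303.  15.]
wedge_thin 0.21 153 225 [ 732. -165.   73.]
wedge_middle 0.66 272 178 [564. 304.  24.]
wedge_thick 0.85 324 271 [254. 294.  33.]
wedge_thick 0.79 241 206 [561. 174.  30.]
wedge_thick 0.73 342 199 [384. 429.  24.]
flat_block 0.82 257 240 [440. 164.  25.]
pen 0.62 149 218 [ 788. -193.   49.]
pen 0.25 259 242 [432. 166.  24.]
wrist None None 70.20083986647077 4
{'t': 0.85, 'joint_pos': array([ 1.11348649,  0.42607988,  0.07390076,  1.60601355, -0.03412148,
        1.11082366, -0.06712844]), 'qd': array([ 1.00406088e-03,  1.09496736e-03, -9.77539614e-05,  1.60590778e-03,
       -3.73442757e-04,  7.84406657e-04,  9.25597384e-04]), 'tau': array([ 1.55283856e-04, -9.35481691e+01,  3.66236284e+00, -4.54548347e+01,
       -4.90125781e-02,  1.29857281e-02,  6.65044467e-05]), 'tool_pos': array([ 204.47771797, -643.22813862,  205.47425157]), 'tool_rot': array([ 2.0556374 ,  0.31886541, -2.05556099]), 'contact_force': array([ 0.42324117,  0.43362711, -0.16916668]), 'ft_torque': array([ 0.02480158,  0.0840442 , -0.0023134 ]), 'gripper_width': 0.9996641632502498}
```

View pics/scene0.png

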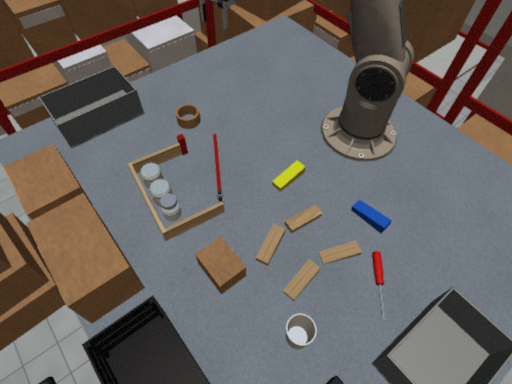

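View pics/side0.png

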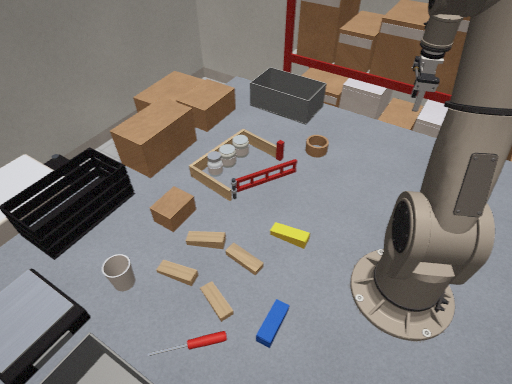

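View pics/wrist0.png

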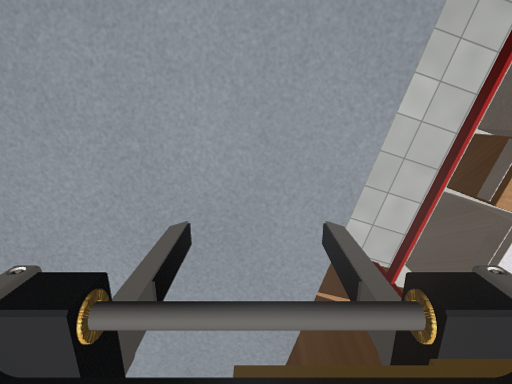

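```bash

python3 - <<'E'
from h import *
for cam in ["scene0","side0"]:
    st,f,W=pickle.load(open(cam+".pkl","rb"))
    b=(abs(W[...,2])<6)&(W[...,0]>300)&(W[...,0]<800)&(abs(W[...,1])<400)
    print(cam,"bench",np.median(W[b][:,2]), np.linalg.lstsq(np.c_[W[b][:,:2],np.ones(b.sum())],W[b][:,2],rcond=None)[0])
    hsv=cv2.cvtColor(f["color"],cv2.COLOR_RGB2HSV)
    for nm,(x,y) in dict(A=(570,171),B=(431,165),C=(429,317),D=(576,311)).items():
        m=(np.hypot(W[...,0]-x,W[...,1]-y)<85)&(hsv[...,1]>60)&(hsv[...,0]<30)&(W[...,2]>2)
        n,l,s,c=cv2.connectedComponentsWithStats(m.astype(np.uint8)); k=1+np.argmax(s[1:,4]); m=l==k
        P=W[m]
        (cx,cy),(w,h),a=cv2.minAreaRect(P[:,:2].astype(np.float32))
        bx=cv2.boxPoints(((cx,cy),(w,h),a)); e=bx[1]-bx[0]; e2=bx[2]-bx[1]
        ax=e if np.hypot(*e)>np.hypot(*e2) else e2; ax=ax/np.hypot(*ax)
        t=(P[:,:2]-[cx,cy])@ax
        prof=[round(float(np.percentile(P[(t>=q-6)&(t<q+6)][:,2],85)),1) for q in (-50,-30,-10,10,30,50)]
        top=P[:,2]>10
        print(nm,m.sum(),"c",round(cx),round(cy),"size",round(w),round(h),"axis",ax.round(3),prof)
E
```

```text
scene0 bench 1.1034343898241445 [ 1.89461331e-04 -2.75118935e-04  1.00874818e+00]
A 544 c 569 157 size 137 46 axis [0.902 0.432] [39.2, 37.0, 34.3, 31.4, 28.9, 26.8]
B 471 c 433 152 size 50 119 axis [ 0.992 -0.128] [27.2, 25.7, 26.5, 26.8, 27.0, 26.7]
C 534 c 423 306 size 48 120 axis [ 0.924 -0.383] [22.9, 19.2, 17.3, 14.8, 12.2, 9.0]
D 598 c 576 300 size 121 43 axis [0.987 0.159] [30.4, 27.3, 25.0, 22.3, 20.5, 17.0]
side0 bench 0.5737565541478489 [ 0.00101737 -0.00039228  0.10434681]
A 554 c 575 160 size 122 46 axis [0.914 0.406] [37.7, 34.2, 32.0, 29.2, 26.7, 24.7]
B 544 c 432 155 size 41 120 axis [ 0.994 -0.113] [25.4, 25.9, 25.9, 26.0, 25.5, 26.1]
C 573 c 424 308 size 39 121 axis [ 0.92  -0.393] [21.4, 19.3, 16.6, 13.9, 11.1, 8.2]
D 576 c 575 301 size 123 42 axis [0.983 0.182] [29.5, 26.8, 23.7, 21.5, 19.1, 16.2]
```

```bash

python3 - <<'E'
from h import *
a=cv2.imread("pics/scene0.png")[190:310,240:380]; b=cv2.imread("pics/side0.png")[140:330,140:300]
cv2.imwrite("pics/cropA.png",cv2.resize(a,None,fx=5,fy=5,interpolation=cv2.INTER_CUBIC))
a=cv2.imread("pics/scene0.png")[125:240,120:240]; b=cv2.imread("pics/side0.png")[125:215,180:310]
a=cv2.resize(a,(400,383),interpolation=cv2.INTER_CUBIC);b=cv2.resize(b,(400,277),interpolation=cv2.INTER_CUBIC)
o=np.zeros((383,800,3),np.uint8);o[:,:400]=a;o[:277,400:]=b
cv2.imwrite("pics/cropG.png",o)
for cam in ["scene0","side0"]:
    st,f,W=pickle.load(open(cam+".pkl","rb"))
    hsv=cv2.cvtColor(f["color"],cv2.COLOR_RGB2HSV)
    red=((hsv[...,0]<8)|(hsv[...,0]>172))&(hsv[...,1]>150)&(W[...,0]>400)&(W[...,0]<900)&(W[...,1]<0)&(W[...,1]>-450)&(W[...,2]>5)
    n,l,s,c=cv2.connectedComponentsWithStats(red.astype(np.uint8))
    for k in range(1,n):
        if s[k,4]<8: continue
        P=W[l==k]; print(cam,s[k],P.min(0).round(),P.max(0).round(),np.median(P,0).round())
E
```

```text
scene0 [177 134  10  21 106] [ 574. -330.   10.] [ 595. -306.   90.] [ 586. -312.   64.]
scene0 [214 134   7  56 158] [ 481. -260.   81.] [606. -58.  89.] [ 549. -150.   85.]
side0 [276 140   8  20 120] [ 569. -330.    6.] [ 598. -308.   88.] [ 580. -314.   51.]
side0 [236 160  61  32 553] [ 480. -261.   31.] [611. -54.  89.] [ 545. -152.   60.]
```

View pics/cropA.png

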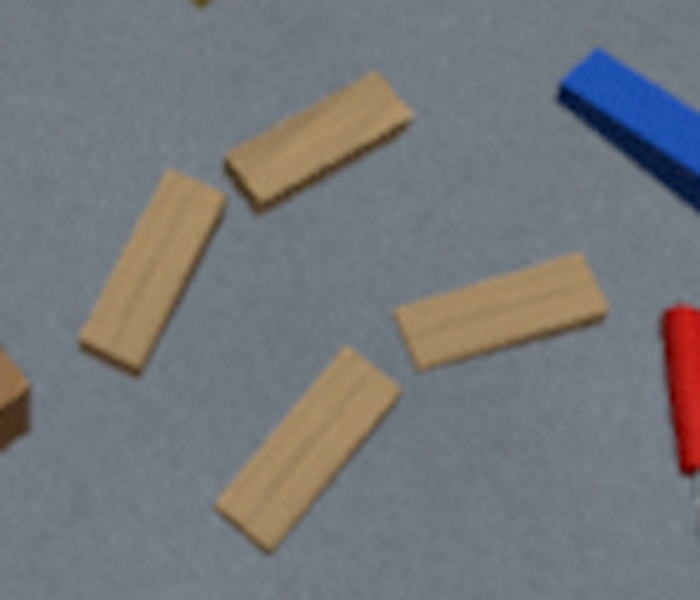

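View pics/cropG.png

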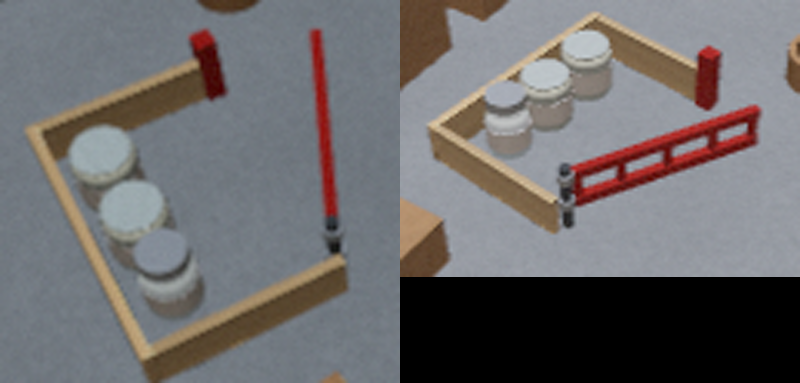

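```bash

python3 - <<'E'
from h import *
for cam in ["scene0","side0"]:
    st,f,W=pickle.load(open(cam+".pkl","rb"))
    hsv=cv2.cvtColor(f["color"],cv2.COLOR_RGB2HSV)
    inr=(W[...,0]>450)&(W[...,0]<900)&(W[...,1]<20)&(W[...,1]>-420)
    red=((hsv[...,0]<8)|(hsv[...,0]>172))&(hsv[...,1]>150)&inr&(W[...,2]>5)
    g=red&(W[...,1]>-290); P=W[g]
    z=np.sort(P[:,2]); print(cam,"gate z hist",np.histogram(P[:,2],bins=np.arange(20,96,4)))
    T=P[P[:,2]>80]; print("top z med",np.median(T[:,2]))
    vx,vy,x0,y0=cv2.fitLine(P[:,:2].astype(np.float32),cv2.DIST_HUBER,0,.01,.01).ravel(); 
    t=(P[:,:2]-[x0,y0])@[vx,vy]; print("gate line",vx,vy,x0,y0,"ends",[x0+t.min()*vx,y0+t.min()*vy],[x0+t.max()*vx,y0+t.max()*vy], t.max()-t.min())
    dark=inr&(hsv[...,1]<60)&(W[...,2]>10)&(np.hypot(W[...,0]-620,W[...,1]+40)<45)
    D=W[dark]; print("post",len(D),D.min(0).round(),D.max(0).round(),np.median(D,0).round(),"top",np.median(D[D[:,2]>D[:,2].max()-6],0).round(1))
    wood=inr&(hsv[...,0]>8)&(hsv[...,0]<28)&(hsv[...,1]>60)&(W[...,2]>48)&(W[...,2]<62)
    Q=W[wood][:,:2].astype(np.float32); r=cv2.minAreaRect(Q); print("walls",len(Q),r,cv2.boxPoints(r).round().tolist(),np.median(W[wood][:,2]))
E
```

```text
scene0 gate z hist (array([  0,   0,   0,   0,   0,   0,   0,   0,   0,   0,   0,   0,   0,
         0,   0,  35, 114,   9]), array([20, 24, 28, 32, 36, 40, 44, 48, 52, 56, 60, 64, 68, 72, 76, 80, 84,
       88, 92]))
top z med 85.3085593932999
gate line 0.51781553 0.8554923 546.6977 -153.27908 ends [np.float64(482.18594166190155), np.float64(-259.86010060625136)] [np.float64(604.1600539274915), np.float64(-58.344489380655105)] 235.55514488893425
post 77 [599. -56.  10.] [656. -21.  96.] [614. -43.  77.] top [609.7 -47.9  91.7]
walls 817 ((636.7110595703125, -233.19276428222656), (416.9447021484375, 312.3397216796875), 81.81983947753906) [[452.0, -417.0], [762.0, -462.0], [821.0, -49.0], [512.0, -5.0]] 55.33287541770153
side0 gate z hist (array([  0,   0,   3,  31,  53, 106,  51,   9,  17,   7,   8,   8,   6,
        15,  42, 108,  84,   5]), array([20, 24, 28, 32, 36, 40, 44, 48, 52, 56, 60, 64, 68, 72, 76, 80, 84,
       88, 92]))
top z med 83.79444597675104
gate line 0.51558036 0.85684127 543.5207 -152.81264 ends [np.float64(479.2659392238673), np.float64(-259.59739385527325)] [np.float64(602.3374591718331), np.float64(-55.065247259866595)] 238.70482745674553
post 102 [597. -64.  10.] [658. -31.  95.] [609. -43.  54.] top [610.1 -47.8  91.4]
walls 408 ((668.9681396484375, -248.98348999023438), (479.8650817871094, 271.4204406738281), 67.4454116821289) [[452.0, -419.0], [702.0, -523.0], [886.0, -79.0], [636.0, 25.0]] 54.64186828413739
```

```bash

python3 - <<'E'
from h import *
for cam in ["scene0","side0"]:
    st,f,W=pickle.load(open(cam+".pkl","rb"))
    hsv=cv2.cvtColor(f["color"],cv2.COLOR_RGB2HSV)
    inr=(W[...,0]>560)&(W[...,0]<900)&(W[...,1]<20)&(W[...,1]>-420)
    wood=inr&(hsv[...,0]>8)&(hsv[...,0]<28)&(hsv[...,1]>60)&(W[...,2]>50)&(W[...,2]<60)
    n,l,s,c=cv2.connectedComponentsWithStats(wood.astype(np.uint8),connectivity=8)
    for k in range(1,n):
        if s[k,4]<20: continue
        Q=W[l==k][:,:2].astype(np.float32); r=cv2.minAreaRect(Q); print(cam,len(Q),[np.round(x,1) for x in r],cv2.boxPoints(r).round().tolist())
    for nm in ["tin_a","jar","tape_roll","small_carton","cup","screwdriver"]:
        for d in look_for(nm,f)[:2] if False else []: pass
    red=((hsv[...,0]<8)|(hsv[...,0]>172))&(hsv[...,1]>150)&(W[...,0]>450)&(W[...,1]<-290)&(W[...,1]>-400)&(W[...,2]>81)&(W[...,0]<700)
    P=W[red]; print("corner",P[:,:2].min(0),P[:,:2].max(0),cv2.minAreaRect(P[:,:2].astype(np.float32)))
E
```

```text
scene0 739 [array([ 696.7, -187.2]), array([310.5, 204.2]), np.float64(82.3)] [[575.0, -327.0], [777.0, -355.0], [819.0, -47.0], [616.0, -20.0]]
corner [ 573.65272431 -329.95296943] [ 594.12277408 -306.27983377] ((583.37841796875, -318.6822204589844), (23.851032257080078, 18.489849090576172), 80.03739166259766)
side0 162 [array([ 736.6, -294.8]), array([251.7, 131.9]), np.float64(37.7)] [[597.0, -319.0], [677.0, -424.0], [877.0, -270.0], [796.0, -166.0]]
side0 190 [array([729. , -48.2]), array([ 82.2, 220. ]), np.float64(60.3)] [[613.0, -29.0], [804.0, -138.0], [845.0, -67.0], [654.0, 42.0]]
corner [ 570.69472957 -329.96170054] [ 591.8953527  -310.51215983] ((581.061279296875, -320.1713562011719), (18.916454315185547, 21.17089080810547), 87.39006042480469)
```

```bash

python3 - <<'E'
from h import *
st=get_state(); M=R.from_rotvec(st["tool_rot"]).as_matrix(); print(M.round(3))
f=pickle.load(open("wrist0.pkl","rb"))[1]; print(np.array(f["T_tool_cam"]).round(3),st["t"])
E
```

```text
[[ 0.     0.303 -0.953]
 [-0.    -0.953 -0.303]
 [-1.     0.    -0.   ]]
[[ 0.00000e+00 -2.80000e-01  9.60000e-01 -1.79244e+02]
 [ 1.00000e+00  1.00000e-03 -0.00000e+00  2.18000e-01]
 [-1.00000e-03  9.60000e-01  2.80000e-01 -8.14510e+01]
 [ 0.00000e+00  0.00000e+00  0.00000e+00  1.00000e+00]] 1.25
```

>>> servo_tool(targets=[[[1, 1.7, 0], [0, 0, -0.05]], [[3, 5.2, 0], [0, 0, -0.15]], [[5, 8.6, 0], [0, 0, -0.25]], [[7, 12.1, 0], [0, 0, -0.35]], [[9, 15.6, 0], [0, 0, -0.443]], [[11, 19.1, 0], [0, 0, -0.443]], [[13, 22.6, 0], [0, 0, -0.443]], [[15, 26, 0], [0, 0, -0.443]], [[17, 29.5, 0], [0, 0, -0.443]], [[19, 33, 0], [0, 0, -0.443]]], grip=255)

```text
t: 2.08
tool_pos: [395.1, -311.5, 205.8]
tool_rot: [-2.152, 0.146, 2.151]
contact_force: [1.4, -1.6, -0.0]
gripper_width: 0.327
```

>>> servo_tool(targets=[[[2, 3.5, 0], [0, 0, 0]], [[4, 7, -1], [0, 0, 0]], [[6, 10.4, -3], [0, 0, 0]], [[6.6, 12.1, -6], [0, 0, 0]], [[6.6, 12.1, -9], [0, 0, 0]], [[6.6, 12.1, -12], [0, 0, 0]], [[6.6, 12.1, -14], [0, 0, 0]], [[6.6, 12.1, -15], [0, 0, 0]], [[6.6, 12.1, -15.5], [0, 0, 0]], [[6.6, 12.1, -15.5], [0, 0, 0]]], grip=255)

```text
t: 2.92
tool_pos: [460.4, -192.3, 50.2]
tool_rot: [-2.15, 0.146, 2.152]
contact_force: [-0.4, 0.5, -0.3]
gripper_width: 0.007
```

```bash

python3 - <<'E'
from h import *
snap("scene","scene1"); st,f,W=snap("wrist","wrist1"); print(st["tool_pos"],st["contact_force"],st["gripper_width"])
E
```

```text
[ 460.8102115  -192.47847361   51.02547499] [-0.46240457 -0.79900131  0.99363647] 0.005607924705395867
```

View pics/scene1.png

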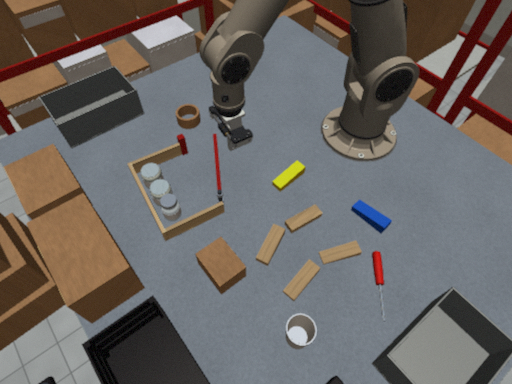

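View pics/wrist1.png

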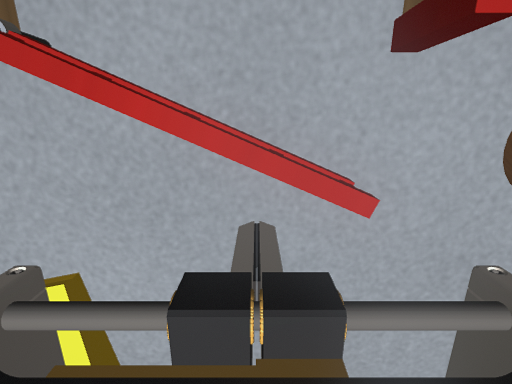

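>>> servo_tool(targets=[[[1.5, -0.7, 0], [0, 0, 0]], [[3, -1.4, 0], [0, 0, 0]], [[4, -1.9, 0], [0, 0, 0]], [[5, -2.4, 0], [0, 0, 0]], [[6, -2.8, 0], [0, 0, 0]], [[7, -3.3, 0], [0, 0, 0]], [[8, -3.8, 0], [0, 0, 0]], [[8.8, -4.2, 0], [0, 0, 0]], [[9.5, -4.5, 0], [0, 0, 0]], [[9.9, -4.7, 0], [0, 0, 0]]], grip=255)

```text
t: 3.85
tool_pos: [560.3, -239.5, 50.5]
tool_rot: [-2.152, 0.146, 2.151]
contact_force: [0.3, 0.5, -0.3]
gripper_width: 0.008
```

>>> servo_tool(targets=[[[0.2, -0.1, 0], [0, 0, 0]], [[0.4, -0.2, 0], [0, 0, 0]], [[0.5, -0.25, 0], [0, 0, 0]]])

```text
t: 4.1
tool_pos: [564.4, -241.7, 50.4]
tool_rot: [-2.151, 0.146, 2.152]
contact_force: [0.1, -0.3, -0.4]
gripper_width: 0.004
```

>>> servo_tool(targets=[[[0.2, 0, 0], [0, 0, 0]], [[0.3, 0, 0], [0, 0, 0]], [[0.4, 0, 0], [0, 0, 0]]])

```text
t: 4.35
tool_pos: [568.5, -241.7, 50.5]
tool_rot: [-2.151, 0.146, 2.151]
contact_force: [-0.4, -0.4, 0.3]
gripper_width: 0.005
```

```bash

cat > gate.py <<'E'
from h import *
import sys
def gateang(fn):
    st,f,W=snap("side",fn)
    hsv=cv2.cvtColor(f["color"],cv2.COLOR_RGB2HSV)
    red=((hsv[...,0]<8)|(hsv[...,0]>172))&(hsv[...,1]>150)&(W[...,0]>450)&(W[...,0]<700)&(W[...,1]<-30)&(W[...,1]>-295)&(W[...,2]>25)
    P=W[red][:,:2].astype(np.float32)
    vx,vy,x0,y0=cv2.fitLine(P,cv2.DIST_HUBER,0,.01,.01).ravel()
    s=np.sign(vy); print(st["t"],"gate dir",vx*s,vy*s,"at",x0,y0,len(P),st["contact_force"],st["tool_pos"])
gateang(sys.argv[1])
E
python3 gate.py side1
```

```text
4.35 gate dir 0.1397704 0.99018395 at 592.7208 -153.52495 370 [-0.42564263 -0.38443154  0.28414285] [ 568.45779001 -241.66651727   50.50883459]
```

View pics/side1.png

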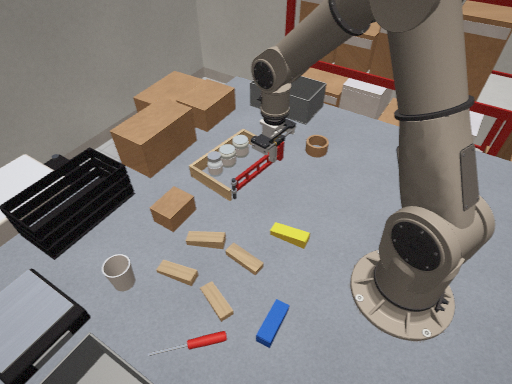

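>>> servo_tool(targets=[[[0.1, 0, 0], [0, 0, 0]], [[0.2, 0, 0], [0, 0, 0]], [[0.3, 0, 0], [0, 0, 0]]])

```text
t: 4.65
tool_pos: [569.7, -241.7, 50.3]
tool_rot: [-2.148, 0.146, 2.155]
contact_force: [-15.0, 1.3, 12.1]
gripper_width: 0.003
```

>>> servo_tool(targets=[[[0.1, 0, 0], [0, 0, 0]], [[0.2, 0, 0], [0, 0, 0]], [[0.2, 0, 0], [0, 0, 0]]])

```text
t: 4.9
tool_pos: [569.7, -241.7, 50.2]
tool_rot: [-2.143, 0.146, 2.158]
contact_force: [-22.8, 3.8, 19.3]
gripper_width: 0.005
```

>>> servo_tool(targets=[[[-0.5, 0, 0], [0, 0, 0]], [[-1.5, 0.2, 0], [0, 0, 0]], [[-3.5, 0.5, 1], [0, 0, 0]], [[-5, 0.7, 4], [0, 0, 0]], [[-6, 2, 7.5], [0, 0, 0.07]], [[-6, 4, 11], [0, 0, 0.15]], [[-6, 7, 13.5], [0, 0, 0.25]], [[-6, 10.8, 15], [0, 0, 0.35]], [[-6, 14.8, 15], [0, 0, 0.45]], [[-6, 18.8, 15], [0, 0, 0.55]]], grip=80)

```text
t: 5.73
tool_pos: [513.4, -52.3, 201.9]
tool_rot: [1.993, 0.422, -1.987]
contact_force: [1.9, 1.0, 0.1]
gripper_width: 0.664
```

>>> servo_tool(targets=[[[0, 4, 0], [0, 0, 0.019]], [[0, 8, 0], [0, 0, 0.019]], [[0, 12, 0], [0, 0, 0.019]], [[0, 16, 0], [0, 0, 0.019]], [[0, 18, 0], [0, 0, 0.019]], [[0, 19, 0], [0, 0, 0.019]], [[0, 19, 0], [0, 0, 0.019]], [[0, 19, 0], [0, 0, 0.019]]])

```text
t: 6.4
tool_pos: [513.3, 135.3, 200.3]
tool_rot: [1.981, 0.436, -1.982]
contact_force: [-0.9, -0.0, -0.6]
gripper_width: 0.686
```

```bash

python3 gate.py side2
python3 - <<'E'
from h import *
st,f,W=snap("wrist","wrist2"); print(st["tool_pos"],st["contact_force"],st["gripper_width"])
print(R.from_rotvec(st["tool_rot"]).as_matrix().round(3))
E
```

```text
6.4 gate dir 0.13179608 0.99127686 at 590.8961 -172.38068 440 [-0.90679992 -0.02771773 -0.61271224] [513.31562409 135.29566836 200.28830363]
[513.46221067 134.53733928 200.29085447] [-0.97831919 -0.86446452 -0.29433985] 0.6834098725459565
[[-0.     0.419 -0.908]
 [-0.001 -0.908 -0.419]
 [-1.     0.001  0.   ]]
```

View pics/side2.png

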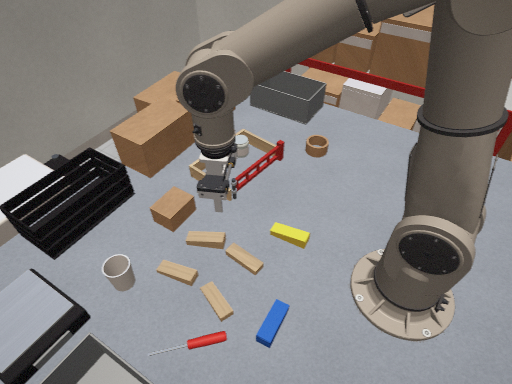

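View pics/wrist2.png

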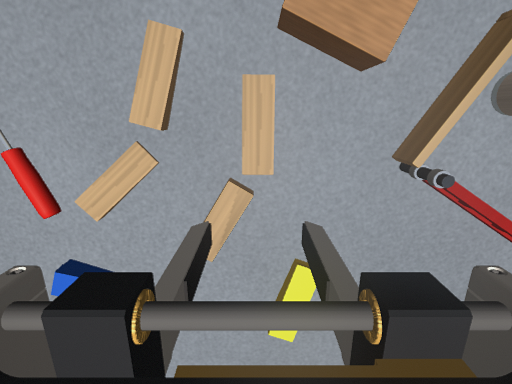

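```bash

cat > wm.py <<'E'
from h import *
import sys
st,f,W=pickle.load(open(sys.argv[1]+".pkl","rb")); r0,r1,c0,c1=map(int,sys.argv[2:6])
hsv=cv2.cvtColor(f["color"],cv2.COLOR_RGB2HSV)
m=np.zeros(W.shape[:2],bool); m[r0:r1,c0:c1]=True
bench=m&(hsv[...,1]<60); print("bench z",np.nanmedian(W[bench][:,2]))
m&=(hsv[...,1]>70)&(hsv[...,0]<30)&(W[...,2]>5)
n,l,s,c=cv2.connectedComponentsWithStats(m.astype(np.uint8)); k=1+np.argmax(s[1:,4]); m=l==k
P=W[m]; r=cv2.minAreaRect(P[:,:2].astype(np.float32)); print(r,cv2.boxPoints(r).round(1).tolist())
bx=cv2.boxPoints(r); e=bx[1]-bx[0]; e2=bx[2]-bx[1]
ax=e if np.hypot(*e)>np.hypot(*e2) else e2; ax=ax/np.hypot(*ax); print("axis",ax,np.degrees(np.arctan2(ax[1],ax[0])))
t=(P[:,:2]-np.array(r[0]))@ax
print([round(float(np.median(P[(t>=q-4)&(t<q+4)][:,2])),1) for q in (-50,-30,-10,10,30,50)])
E
python3 wm.py wrist2 60 190 225 290
python3 - <<'E'
from h import *
st,f,W=pickle.load(open("wrist2.pkl","rb"))
hsv=cv2.cvtColor(f["color"],cv2.COLOR_RGB2HSV)
red=((hsv[...,0]<8)|(hsv[...,0]>172))&(hsv[...,1]>150)&(W[...,1]<0)&(W[...,0]>450)
P=W[red]; print(len(P),np.histogram(P[:,2],bins=np.arange(20,100,4)))
print("post top",W[178:182,442:450].reshape(-1,3).round(1)[::6])
E
```

```text
bench z -0.03582072440477191
((574.9638061523438, 160.71742248535156), (120.51657104492188, 39.46060562133789), 24.354955673217773) [[511.8999938964844, 153.8000030517578], [528.2000122070312, 117.9000015258789], [638.0, 167.60000610351562], [621.7000122070312, 203.5]]
axis [0.9110081  0.41238844] 24.354961
[35.7, 33.0, 30.3, 27.5, 25.0, 22.3]
1234 (array([  0,   0,   2,  21,  35, 284,  23,   3,   5,   1,   0,   0,   3,
        14,  23, 538, 282,   0,   0]), array([20, 24, 28, 32, 36, 40, 44, 48, 52, 56, 60, 64, 68, 72, 76, 80, 84,
       88, 92, 96]))
post top [[611.4 -42.   90.8]
 [614.  -47.2  91.7]
 [612.1 -45.3  92.5]
 [610.4 -44.4  92. ]
 [608.5 -43.1  91.9]
 [611.3 -49.6  91.1]]
```

>>> servo_tool(targets=[[[1.5, 0.5, -2], [0, 0, 0]], [[3.4, 1.2, -5], [0, 0, 0]], [[3.4, 1.2, -8.5], [0, 0, 0]], [[3.4, 1.2, -12], [0, 0, 0]], [[3.4, 1.2, -14], [0, 0, 0]], [[3.4, 1.2, -15], [0, 0, 0]], [[3.4, 1.2, -15], [0, 0, 0]]])

```text
t: 7.08
tool_pos: [546.5, 146.5, 48.6]
tool_rot: [1.979, 0.435, -1.986]
contact_force: [0.0, 0.1, -0.1]
gripper_width: 0.684
```

```bash

python3 - <<'E'
from h import *
st,f,W=snap("wrist","wrist3"); print(st["tool_pos"],st["contact_force"],st["gripper_width"])
E
```

```text
[546.50406788 146.53406247  48.59823422] [ 0.01205495  0.07588748 -0.09611384] 0.6840778691464495
```

View pics/wrist3.png

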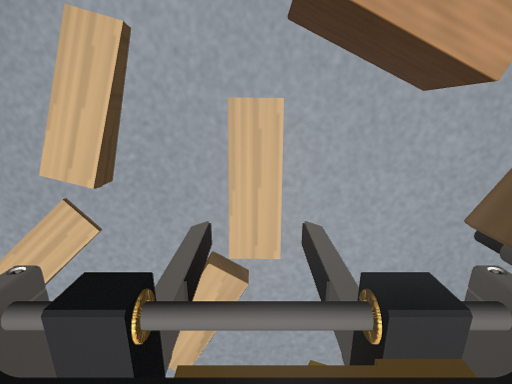

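>>> servo_tool(targets=[[[0, 0, -1.5], [0, 0, 0]], [[0, 0, -3], [0, 0, 0]], [[0, 0, -3.8], [0, 0, 0]], [[0, 0, -3.8], [0, 0, 0]]])

```text
t: 7.47
tool_pos: [547.5, 147.8, 12.5]
tool_rot: [1.982, 0.436, -1.982]
contact_force: [-0.0, 0.1, -0.5]
gripper_width: 0.686
```

>>> servo_tool(targets=[[[0, 0, 0], [0, 0, 0]], [[0, 0, 0], [0, 0, 0]], [[0, 0, 0], [0, 0, 0]], [[0, 0, 0], [0, 0, 0]], [[0, 0, 0], [0, 0, 0]], [[0, 0, 0], [0, 0, 0]]], grip=200, grip_force=30)

```text
t: 7.97
tool_pos: [547.9, 148.3, 13.2]
tool_rot: [1.983, 0.436, -1.981]
contact_force: [-0.7, -1.0, 7.5]
gripper_width: 0.42
```

>>> servo_tool(targets=[[[0, 0, 1], [0, 0, 0]], [[0, 0, 3.5], [0, 0, 0]], [[0, 0, 6], [0, 0, 0]], [[-1, -1, 8], [0, 0, -0.05]], [[-3, -3, 8], [0, 0, -0.12]], [[-5, -6, 8], [0, 0, -0.2]], [[-7, -9, 8], [0, 0, -0.3]], [[-7, -12.5, 8], [0, 0, -0.4]], [[-7, -16, 8], [0, 0, -0.5]], [[-7, -19.5, 8], [0, 0, -0.56]]])

```text
t: 8.8
tool_pos: [477.1, -48.1, 93.5]
tool_rot: [-2.155, 0.141, 2.152]
contact_force: [1.3, -0.1, -0.2]
gripper_width: 0.422
```

>>> servo_tool(targets=[[[0, -3.5, 0], [0, 0, 0]], [[0, -7, 0], [0, 0, 0]], [[0, -10.5, 0], [0, 0, 0]], [[0, -13, 0], [0, 0, 0]], [[0, -14.5, -1], [0, 0, 0]], [[0, -14.9, -3], [0, 0, 0]], [[0, -14.9, -4.5], [0, 0, 0]], [[0, -14.9, -5], [0, 0, 0]], [[0, -14.9, -5], [0, 0, 0]]])

```text
t: 9.55
tool_pos: [476.8, -195.3, 41.9]
tool_rot: [-2.154, 0.135, 2.158]
contact_force: [-0.4, 0.2, -1.1]
gripper_width: 0.425
```

```bash

python3 gate.py side4
python3 - <<'E'
from h import *
snap("scene","scene4")
st,f,W=snap("wrist","wrist4"); print(st["t"],st["tool_pos"],st["contact_force"],st["gripper_width"])
print(R.from_rotvec(st["tool_rot"]).as_matrix().round(3))
a=cv2.imread("pics/side4.png")[110:230,160:320]; cv2.imwrite("pics/side4c.png",cv2.resize(a,None,fx=4.5,fy=4.5,interpolation=cv2.INTER_CUBIC))
E
```

```text
9.55 gate dir 0.12619537 0.9920054 at 594.3326 -149.37201 363 [-0.41785656  0.23525546 -1.05751453] [ 476.80706989 -195.27996535   41.92512394]
9.65 [ 477.84593619 -195.45238342   43.24581451] [ 0.18834853  0.90228373 -1.11244261] 0.4209756887992321
[[ 0.    -0.125 -0.992]
 [ 0.    -0.992  0.125]
 [-1.    -0.    -0.   ]]
```

View pics/side4c.png

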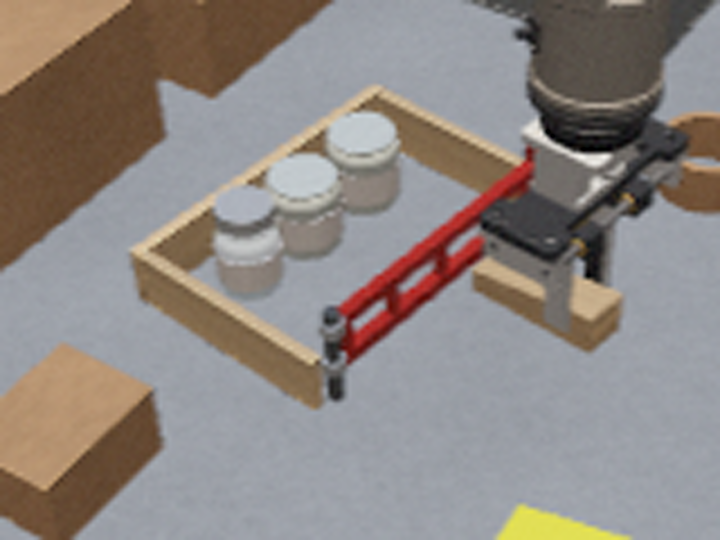

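View pics/wrist4.png

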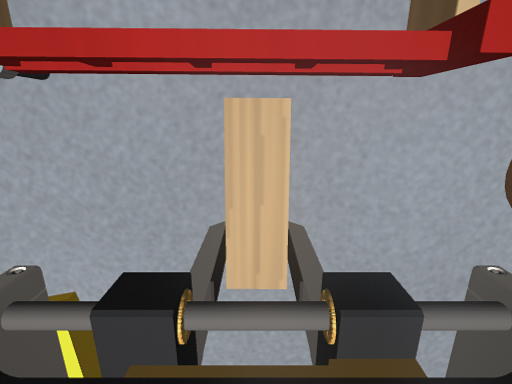

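>>> servo_tool(targets=[[[0, 0, -1], [0, 0, 0]], [[0, 0, -2], [0, 0, 0]], [[0, 0, -2.6], [0, 0, 0]], [[0, 0, -2.9], [0, 0, 0]], [[0, 0, -2.9], [0, 0, 0]]])

```text
t: 10.12
tool_pos: [477.2, -195.5, 12.8]
tool_rot: [-2.155, 0.136, 2.157]
contact_force: [-0.1, 0.7, -1.4]
gripper_width: 0.419
```

>>> servo_tool(targets=[[[0, 0, -0.1], [0, 0, 0]], [[0, 0, -0.1], [0, 0, 0]]])

```text
t: 10.28
tool_pos: [477.4, -195.6, 12.6]
tool_rot: [-2.156, 0.136, 2.157]
contact_force: [-5.2, 2.0, 12.5]
gripper_width: 0.42
```

>>> servo_tool(targets=[[[0.5, -0.06, 0.06], [0, 0, 0]], [[1.5, -0.2, 0.06], [0, 0, 0]], [[2.5, -0.33, 0.06], [0, 0, 0]], [[3.5, -0.46, 0.06], [0, 0, 0]], [[4.3, -0.56, 0.06], [0, 0, 0]], [[5, -0.65, 0.06], [0, 0, 0]], [[5.4, -0.7, 0.06], [0, 0, 0]], [[5.4, -0.7, 0.06], [0, 0, 0]]])

```text
t: 10.95
tool_pos: [532.4, -202.7, 12.9]
tool_rot: [-2.156, 0.136, 2.156]
contact_force: [-0.2, 0.0, -0.8]
gripper_width: 0.421
```

```bash

python3 - <<'E'
from h import *
st,f,W=snap("wrist","wrist5"); print(st["t"],st["tool_pos"],st["contact_force"],st["gripper_width"])
E
```

```text
10.95 [ 532.35471691 -202.70959668   12.88180322] [-0.17877062  0.04998144 -0.78540252] 0.4205159804709399
```

View pics/wrist5.png

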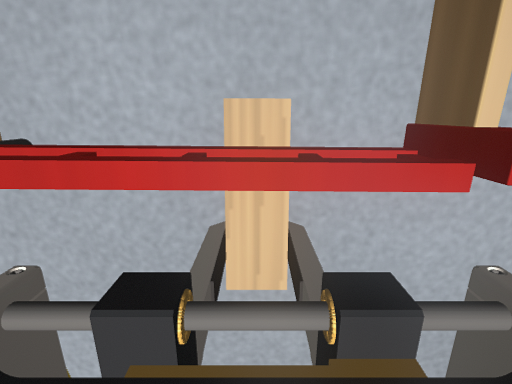

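>>> servo_tool(targets=[[[0, 0, 0], [0, 0, 0]], [[0, 0, 0], [0, 0, 0]], [[0, 0, 0], [0, 0, 0]], [[0, 0, 0], [0, 0, 0]], [[-1, 0.13, 0], [0, 0, 0]], [[-2.5, 0.32, 0], [0, 0, 0]], [[-4, 0.52, 0], [0, 0, 0]], [[-5.5, 0.71, 0], [0, 0, 0]], [[-5.8, 0.75, 0], [0, 0, 0]], [[-5.8, 0.75, 0], [0, 0, 0]]], grip=80)

```text
t: 11.83
tool_pos: [472.3, -195.3, 13.3]
tool_rot: [-2.156, 0.137, 2.156]
contact_force: [0.3, -0.9, -0.2]
gripper_width: 0.687
```

>>> servo_tool(targets=[[[0, 0, 0], [0, 0, 0]], [[0, 0, 0], [0, 0, 0]], [[0, 0, 0], [0, 0, 0]], [[0, 0, 0], [0, 0, 0]], [[0, 0, 0], [0, 0, 0]], [[0, 0, 0], [0, 0, 0]], [[0, 0, 0], [0, 0, 0]]], grip=255)

```text
t: 12.42
tool_pos: [473.6, -195.2, 13.0]
tool_rot: [-2.156, 0.136, 2.156]
contact_force: [-1.7, -0.2, 0.1]
gripper_width: 0.226
```

```bash

python3 - <<'E'
from h import *
st,f,W=snap("wrist","wrist6"); print(st["t"],st["tool_pos"],st["contact_force"],st["gripper_width"])
E
python3 wm.py wrist6 100 300 200 310
```

```text
12.4167 [ 473.55899187 -195.23270715   13.00381289] [-1.66286629 -0.18592951  0.14543293] 0.22562094782477232
bench z 0.3366849965571328
((531.36474609375, -202.98028564453125), (39.91913604736328, 61.83439254760742), 82.75750732421875) [[498.20001220703125, -218.89999389648438], [559.5, -226.6999969482422], [564.5999755859375, -187.10000610351562], [503.20001220703125, -179.3000030517578]]
axis [ 0.9920215  -0.12606913] -7.2425
[nan, 36.5, 34.3, 31.6, 29.1, nan]
  return _methods._mean(a, axis=axis, dtype=dtype,
  ret = ret.dtype.type(ret / rcount)
```

View pics/wrist6.png

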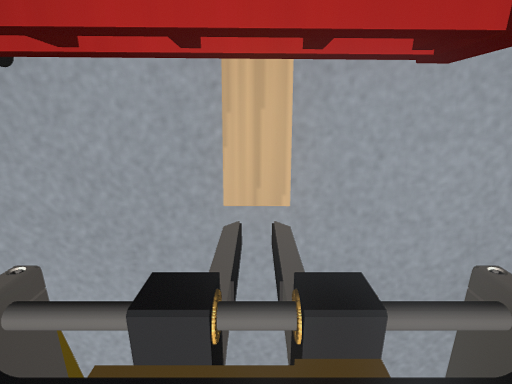

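>>> servo_tool(targets=[[[0.5, -0.06, 0], [0, 0, 0]], [[1, -0.13, 0], [0, 0, 0]], [[1.5, -0.19, 0], [0, 0, 0]], [[2, -0.25, 0], [0, 0, 0]], [[2.5, -0.32, 0], [0, 0, 0]], [[2.8, -0.36, 0], [0, 0, 0]], [[2.8, -0.36, 0], [0, 0, 0]]])

```text
t: 13.05
tool_pos: [502.3, -198.9, 13.0]
tool_rot: [-2.157, 0.136, 2.156]
contact_force: [0.5, 1.3, 0.0]
gripper_width: 0.009
```

>>> servo_tool(targets=[[[0.3, -0.04, 0], [0, 0, 0]], [[0.6, -0.08, 0], [0, 0, 0]], [[0.6, -0.08, 0], [0, 0, 0]]])

```text
t: 13.3
tool_pos: [508.1, -199.7, 13.1]
tool_rot: [-2.157, 0.136, 2.156]
contact_force: [-0.6, -0.4, 0.4]
gripper_width: 0.009
```

>>> servo_tool(targets=[[[0.2, -0.03, 0], [0, 0, 0]], [[0.4, -0.05, 0], [0, 0, 0]], [[0.4, -0.05, 0], [0, 0, 0]]])

```text
t: 13.55
tool_pos: [511.9, -200.2, 13.1]
tool_rot: [-2.157, 0.136, 2.156]
contact_force: [-0.3, -0.0, 0.0]
gripper_width: 0.004
```

>>> servo_tool(targets=[[[0.2, -0.03, 0], [0, 0, 0]], [[0.2, -0.03, 0], [0, 0, 0]]])

```text
t: 13.72
tool_pos: [513.5, -200.5, 13.1]
tool_rot: [-2.156, 0.136, 2.156]
contact_force: [-1.4, 0.3, 1.6]
gripper_width: 0.002
```

>>> servo_tool(targets=[[[0.1, -0.01, 0], [0, 0, 0]], [[0.1, -0.01, 0], [0, 0, 0]]])

```text
t: 13.88
tool_pos: [513.8, -200.5, 13.0]
tool_rot: [-2.155, 0.136, 2.157]
contact_force: [-5.2, -0.5, 4.3]
gripper_width: 0.004
```

>>> servo_tool(targets=[[[0.1, -0.01, 0], [0, 0, 0]], [[0.1, -0.01, 0], [0, 0, 0]]])

```text
t: 14.05
tool_pos: [514.2, -200.6, 12.8]
tool_rot: [-2.153, 0.136, 2.159]
contact_force: [-7.3, 1.2, 5.9]
gripper_width: 0.006
```

>>> servo_tool(targets=[[[0.05, -0.01, 0], [0, 0, 0]], [[0.05, -0.01, 0], [0, 0, 0]]])

```text
t: 14.22
tool_pos: [514.2, -200.6, 12.8]
tool_rot: [-2.152, 0.136, 2.159]
contact_force: [-10.8, 2.3, 7.4]
gripper_width: 0.005
```

>>> servo_tool(targets=[[[0.04, 0, 0], [0, 0, 0]], [[0.04, 0, 0], [0, 0, 0]], [[0.04, 0, 0], [0, 0, 0]], [[0.04, 0, 0], [0, 0, 0]]])

```text
t: 14.55
tool_pos: [514.3, -200.6, 12.8]
tool_rot: [-2.152, 0.136, 2.16]
contact_force: [-11.2, 0.9, 8.9]
gripper_width: 0.003
```

```bash

python3 gate.py side7
python3 - <<'E'
from h import *
st,f,W=snap("wrist","wrist7"); print(st["t"],st["tool_pos"],st["contact_force"],st["gripper_width"])
a=cv2.imread("pics/side7.png")[110:230,160:320]; cv2.imwrite("pics/side7c.png",cv2.resize(a,None,fx=4.5,fy=4.5,interpolation=cv2.INTER_CUBIC))
E
python3 wm.py wrist7 60 300 200 310 2>/dev/null
```

```text
14.55 gate dir 0.12172473 0.9925639 at 598.2903 -117.83812 253 [-11.1972284    0.88950469   8.86427589] [ 514.34214708 -200.58309104   12.76726911]
14.6 [ 514.29385492 -200.5910181    12.74583077] [-11.2802581    1.19242095   9.26406013] 0.005134846691413119
bench z 0.46793811868941315
((573.5281982421875, -204.51231384277344), (49.85649490356445, 103.840087890625), 84.48876953125) [[519.5, -224.3000030517578], [622.7999877929688, -234.3000030517578], [627.5999755859375, -184.6999969482422], [524.2000122070312, -174.6999969482422]]
axis [ 0.9953774  -0.09604092] -5.511234
[36.5, 34.4, 31.7, 83.9, 26.4, 23.9]
```

View pics/side7c.png

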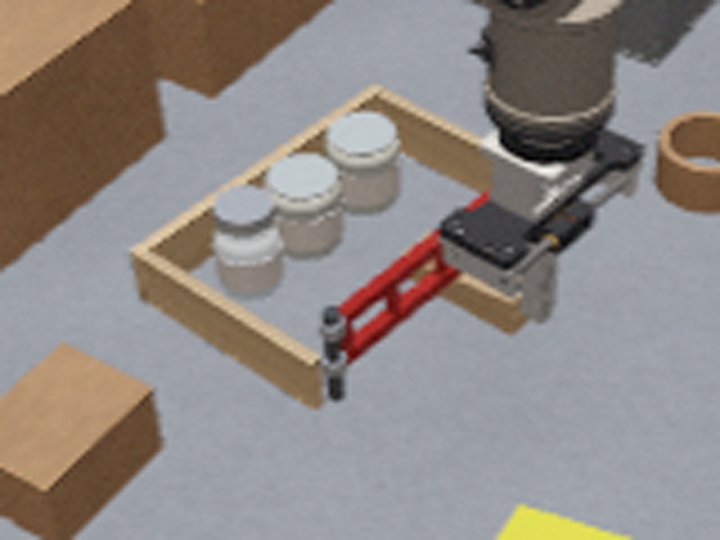

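View pics/wrist7.png

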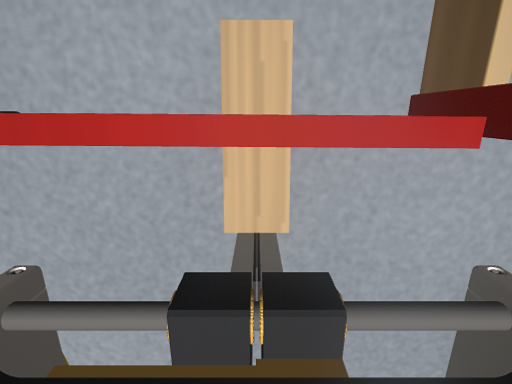

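>>> servo_tool(targets=[[[-0.2, 0.03, 0], [0, 0, 0]], [[-0.5, 0.06, 0], [0, 0, 0]], [[-1.2, 0.15, 0], [0, 0, 0]], [[-2.5, 0.3, 0], [0, 0, 0]], [[-4, 0.5, 1], [0, 0, 0]], [[-5, 0.6, 3.5], [0, 0, 0]], [[-5, 0.6, 7], [0, 0, 0]], [[-5, 0.6, 10], [0, 0, 0]], [[-5, 0.6, 12], [0, 0, 0]], [[-5, 0.6, 12], [0, 0, 0]]])

```text
t: 15.48
tool_pos: [468.2, -195.5, 137.3]
tool_rot: [-2.164, 0.139, 2.15]
contact_force: [0.9, -0.5, 0.6]
gripper_width: 0.003
```

```bash

python3 gate.py side8
python3 - <<'E'
from h import *
st,f,W=snap("wrist","wrist8"); print(st["t"],st["tool_pos"],st["contact_force"],st["gripper_width"])
E
python3 wm.py wrist8 110 260 200 310 2>/dev/null
```

```text
15.4833 gate dir 0.1324481 0.99118996 at 590.7383 -172.6464 452 [ 0.90492785 -0.47838333  0.56735152] [ 468.24513802 -195.46457202  137.2613085 ]
15.5333 [ 467.36479682 -195.22803317  135.14015482] [-0.03016937  0.80970973 -0.66194502] 0.004132577936389979
bench z 0.05599271503253078
((538.5533447265625, -203.79827880859375), (39.10859298706055, 28.198490142822266), 82.77509307861328) [[522.0999755859375, -221.39999389648438], [550.0999755859375, -225.0], [555.0, -186.1999969482422], [527.0, -182.60000610351562]]
axis [0.12576413 0.9920601 ] 82.775116
[nan, nan, 34.8, 34.9, nan, nan]
```

View pics/wrist8.png

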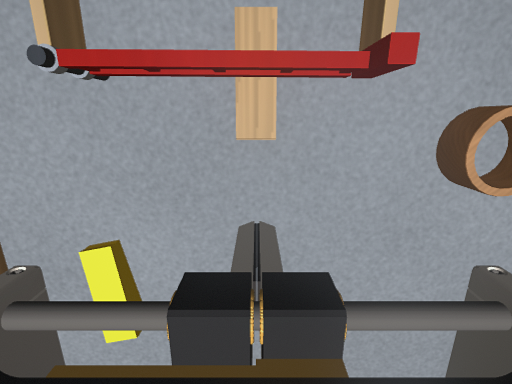

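View pics/side8.png

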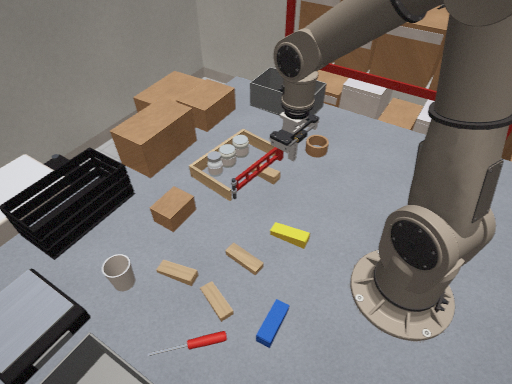

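```bash
python3 -c "
from cell import *
s=get_state();print(s['t'],s['contact_force'],s['qd'].round(3))
print(sign_off())"
```

```text
15.5833 [-0.35446012 -0.39898014  0.23964724] [-0.002  0.032  0.002  0.019  0.003 -0.005 -0.001]
the job is handed in; nothing more can be done
None
```

I swung the gate shut, jammed the thick wedge under its outer half with about 11 N, let go, backed the arm clear and handed the job in at about 15.6 s.

- **Gate:** I pushed it with the closed fingers until it stopped. After I let go, it lined up with the pen front to within about 0.01 rad, in three separate pictures.
- **Choice of wedge:** the gap measured about 28.7 mm, from both the post top and the gate top. That calls for the thick wedge (21 to 37 mm), which jams near mid-length; the middle one would only have caught by its heel.
- **Insertion:** I set the wedge down thin end first, about 165 mm from the hinge. I slid its toe under, let go, and pushed on the heel with the closed fingers until it stopped moving at 11 N.
- **Final position:** the heel is about 60 mm outside the gate's front face, so the toe is about 60 mm inside. The wedge looked flat and square to the gate.
- **Other things:** the goods in the pen, the flat block, the look-alikes and the other bystanders looked unmoved by eye.

Two checks are less certain:
- **Jam force:** I could not measure the force left in the jam after letting go. Before and after release, the heel position agreed to about 2 mm, which is within camera error.
- **Upward force:** while pushing, the wrist also showed an upward force of up to 9 N, which I put down to friction and tool tilt against the heel.

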